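# Draw the sliding lid off the bauble box

### The job

Take the sliding wooden lid off the bauble box and lay it lengthwise in the middle of the cork mat. Draw it straight out of its tight grooves through the low end of the box, keeping it level so that it neither tips nor binds: a light touch, never letting it bear on the box with more than about 12 N. Lay it down rather than dropping it, and leave the mug, the candle and the ribbon ring where they stand.

Things in the scene. Friction and masses are not known exactly. Their poses are not given: they have to be found in the camera images.
- box: Pale wood box fixed to the bench, 256 long (x), 85 wide, 76 high; origin: centre of underside. Lid leaves over the low end (+x; wall x 120 to 128, top at z 54: fingers hooked through the lid's hole strike it if drawn on). Grooves: floor z 56, roof z 70, 69 wide (play 2 in height, 2 sideways). Lips over the lid 56 apart hide its side edges; they are free outside the box. Baubles inside up to z 36.
- lid_center (a point): Centre, half-way up, of the loose darker wood lid: 248 long (x), 67 wide, 12 thick, 0.1 to 0.2 kg, +x as the box's. Shut, it is at box x = 4; starts 2 to 20 open; free of the grooves at box x = 252. Past x = 130 most of its weight hangs outside: it sags by the groove's play, and drops if drawn out unsupported. Sticking out, it can be pinched by its side edges (67).
- lid_hole (a point): Centre of the square-cornered finger hole through the lid, half-way up: 50 long (x), 43 wide; 50 behind the lid's centre (lid x = -50). Axes as the lid's. Closed fingers fit in from above and can draw the lid by the hole's +x edge.
- mat: Cork mat lying fixed on the bench: 340 long (x), 160 wide (y), 4 thick. Origin: centre of its underside.
- mug: White mug, 80 diameter, 85 high; origin: centre of its underside.
- candle: Cream pillar candle, 60 diameter, 70 high; origin: centre of its underside.
- ribbon: Ring-shaped ribbon spool lying flat, 70 diameter, 28 high; origin: centre of its underside.

How it is judged:
By the outcome, as a careful person would: the job done as asked, in the order asked, and still so for the second after the job is handed in, with the robot touching nothing.
It also fails if it takes over 64 s, if anything falls off the work surface, if the arm or the gripper's body presses on something with over 40 N, if the wrist force passes 120 N, or if a joint passes its speed limit or range.

### The arm

A 6-joint arm with a two-finger parallel gripper is mounted at the origin on the work surface. World frame = base frame: x ahead of the robot, y to its left, z up, the work surface at z = 0. Lengths are in m, angles in rad, forces in N, time in s.
With the tool pointing down it reaches from about 0.35 to 0.8 m from the base axis. Payload 7.3 kg.
Tool frame: the origin (TCP) lies where the fingers leave the gripper's body, on its centre line; the fingertips stand 73 mm ahead of it and the grasp point (between the pads) lies 54 mm ahead of it; x points along the fingers, y is the direction in which the jaws open and shut, and the axes are right-handed (so a half turn about x gives the same grasp; the last joint's range is limited). The gripper opens to 85 mm and grips with 20 to 120 N. Pads are 22 mm wide; open, the fingers measure 114 mm over their backs; the gripper's body (76 mm by 85 mm) begins 54 mm behind the grasp point. The pads swing forward as they close: fully open they stand 13 mm farther back than shut.
Start: joints at [-1.316, 0.342, 1.524, -0, 1.275, -0.146], TCP at [0.205, -0.483, 0.304] pointing down, gripper open.
Joint ranges: [-2.53, 2.53], [-0.77, 2.02], [0.04, 2.7], [-1, 4.14], [0.28, 2.66], [-3.11, 3.11]. Speed limits (rad/s): [2.57, 2.57, 3.14, 3.14, 3.14, 3.14].

### API

Orientations are given as a unit quaternion [w, x, y, z].
In Python, from cell import env, cams, job gives the robot as it stands.
- The arm moves only by the tool jog_arm, never from a script. Its argument "rows" is a list that holds one entry, the list of rows, each a list of 4 numbers: the shift along the tool's x, y, z in mm, then the turn about the tool's x in degrees. In form: [[[dx, dy, dz, yaw], ...]]. A call has 1 to 12 rows; each row is the pose to reach, as a shift and turn from the pose measured when the call began, along the tool's axes at that moment; what a row does not reach only later rows make up. A row lasts 1/10 s, in which the tool goes at most 50 mm and 8.59 degrees, less where a joint would pass 70% of its speed; a pose out of reach is approached as far as the arm can. A call with a gripper value outside its range is refused whole. "gripper" is the closure, from -1 (fully open) to 1 (shut), set as the call begins (left out, the last holds). The fingers move at their own pace and stop on an object; "grip_force" is the grip in N (left out, the last holds). Time passes only in rows, so rows that repeat a pose let the fingers close. It gives the time, the measured TCP pose, the force and the opening at its end, in the units of the state.
- env.state(): the state, without advancing time (a new reading comes with each control period).
- cams.read_camera(name): name is "scene" or "top" or "wrist"; returns a dict with "frame" (400x640x3 uint8, blue, green, red), "depth" (400x640 float32, m along the optical axis (not along the pixel's ray), 0 where there is no reading), "mtx" (3x3 intrinsics, pixels), "R" (3x3) and "t" (3): a world point X has camera coordinates R X + t; the wrist camera has in their place "hand_eye" (4x4, takes a point from camera to tool coordinates, whose origin is the TCP and whose axes are the tool frame's). Camera axes: x right, y down, z forward; pixel columns grow to the right and rows downward; lengths in m; the calibration is good to about 2 mm. A picture is of the moment at which its call begins: read the wrist's pose just before it.
- job.sign_off(): hands the job in, once; it reports no verdict.
The state is a dict: "clock": time; "joints": joint angles; "dq": joint speeds; "joint_efforts": joint torques, N m; "tool_pos": TCP position; "eef_rot": TCP orientation; "force": force on the tool from outside, world axes, zero at the start; "ft_torque": the same for the moment, N m; "width": finger opening in m.
Only numpy, scipy, OpenCV 4.12 (cv2) and the standard library are available. Lean on these libraries where they do the work, as an engineer would, in place of code of your own. Each camera call takes 0.05 s, during which the arm holds its last target.

## Working session

There is one attempt and no reset: what is moved stays moved. The work goes in short steps, Python scripts to look and compute and a tool call to move; the robot and the scene stay as the last step left them, time stands still between calls to the robot, and variables do not carry over. Pictures are saved under pics/ and viewed, and the job is handed in when it is done.

Besides the shell and the picture viewer there is one more tool, called after "Request:" as a command line: name --argument value ..., lists and objects as JSON in quotes. jog_arm: Moves the arm, as the interface text tells. Its arguments: {"type":"object","properties":{"rows":{"type":"array","items":{"type":"array","items":{"type":"array","items":{"type":"number"}}}},"gripper":{"type":"number"},"grip_force":{"type":"number"}},"required":["rows"]}

```bash
mkdir -p pics; ls
python3 - <<'E'
from cell import env,cams,job
import cv2
s=env.state(); print({k:s[k] for k in('clock','tool_pos','eef_rot','force','width')})
import numpy as np
for n in('scene','top'):
    d=cams.read_camera(n); cv2.imwrite(f'pics/{n}0.png',d['frame']); np.savez(f'{n}0.npz',**d); print(n,d['mtx'],d['R'],d['t'])
E
```

```text
pics
{'clock': 0.0, 'tool_pos': array([ 0.20476687, -0.48308735,  0.30320826]), 'eef_rot': array([-0.1401817 , -0.69292457, -0.14130492,  0.69299174]), 'force': array([-0.31297926, -0.09457348, -0.36709153]), 'width': 0.08531448390734798}
scene [[497.68225247   0.         319.79223363]
 [  0.         497.68225247 197.66523671]
 [  0.           0.           1.        ]] [[-4.30960440e-01  9.02370790e-01 -2.39473563e-04]
 [ 6.71923461e-01  3.20724659e-01 -6.67573633e-01]
 [-6.02322141e-01 -2.87858735e-01 -7.44543744e-01]] [ 0.25396145 -0.37695896  1.43497792]
top [[497.58927771   0.         313.29795767]
 [  0.         497.58927771 195.13139908]
 [  0.           0.           1.        ]] [[-0.01150895 -0.99975684  0.01880973]
 [-0.98233828  0.00779107 -0.18695132]
 [ 0.18675931 -0.02062913 -0.98218908]] [0.00201987 0.62179942 0.96337355]
```

View pics/scene0.png

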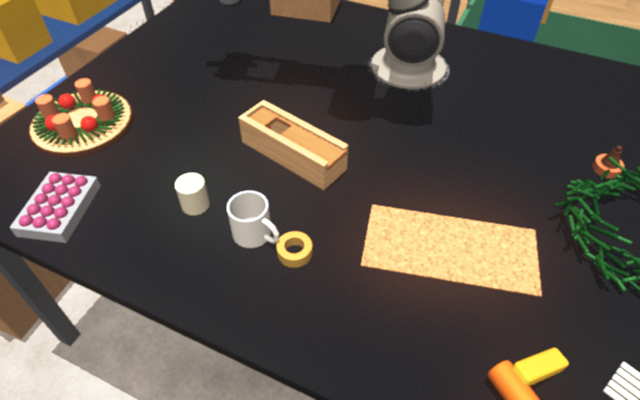

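View pics/top0.png

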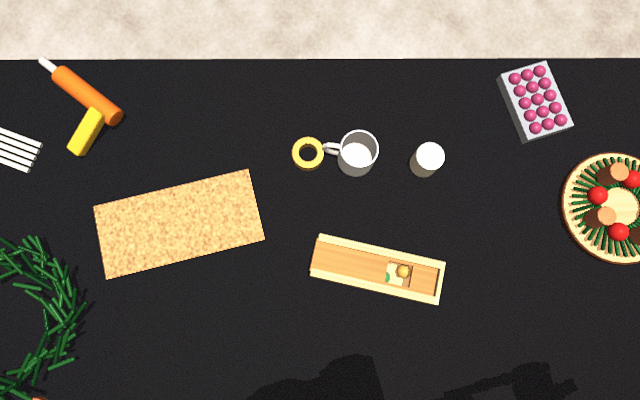

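```bash
cat > h.py <<'E'
import numpy as np,cv2
def cast(d,uv,z):
    uv=np.atleast_2d(np.float64(uv)); r=np.c_[(uv-[d['mtx'][0,2],d['mtx'][1,2]])/d['mtx'][0,0],np.ones(len(uv))]
    C=-d['R'].T@d['t']; w=r@d['R']
    s=(z-C[2])/w[:,2]; return C+w*s[:,None]
def proj(d,X):
    c=np.atleast_2d(X)@d['R'].T+d['t']; return c[:,:2]/c[:,2:]*d['mtx'][0,0]+[d['mtx'][0,2],d['mtx'][1,2]]
E
python3 - <<'E'
from h import *
d=dict(np.load('top0.npz')); f=d['frame']
c=f[215:325,295:460]; cv2.imwrite('pics/topbox.png',cv2.resize(c,None,fx=4.8,fy=4.8,interpolation=cv2.INTER_CUBIC))
d2=dict(np.load('scene0.npz')); c=d2['frame'][95:195,230:355]; cv2.imwrite('pics/scenebox.png',cv2.resize(c,None,fx=6,fy=6,interpolation=cv2.INTER_CUBIC))
hsv=cv2.cvtColor(f,cv2.COLOR_BGR2HSV)
m=((hsv[...,2]>60)).astype(np.uint8)
n,l,st,ce=cv2.connectedComponentsWithStats(m)
for i in range(1,n):
    if st[i,4]>300: 
        k=(l==i).astype(np.uint8); cn=max(cv2.findContours(k,0,1)[0],key=cv2.contourArea); r=cv2.minAreaRect(cn)
        print(i,st[i],r, cv2.boxPoints(r).round(1).tolist())
        if 170<ce[i][1]<300: print(cast(d,cv2.boxPoints(r),0.004 if ce[i][0]<280 else 0.076).round(4).tolist())
P=d['depth']
for uv in [(340,262),(425,278),(398,270),(330,238),(440,290),(180,225)]:
    print(uv,P[uv[1],uv[0]])
    z=P[uv[1],uv[0]]; k=np.linalg.inv(d['mtx'])@[*uv,1]*z; print(d['R'].T@(k-d['t']))
E
```

```text
1 [    0     0   640   156 40865] ((319.5, 77.5), (155.0, 639.0), 90.0) [[-0.0, 0.0], [639.0, 0.0], [639.0, 155.0], [0.0, 155.0]]
2 [ 496   60   79   84 4048] ((534.3012084960938, 100.78472900390625), (76.93425750732422, 55.737037658691406), 67.83365631103516) [[494.0, 75.69999694824219], [545.5999755859375, 54.599998474121094], [574.5999755859375, 125.9000015258789], [523.0, 146.89999389648438]]
3 [   0  127   43   46 1183] ((15.67807674407959, 150.69178771972656), (45.99716567993164, 34.0589714050293), 20.556047439575195) [[-11.800000190734863, 158.60000610351562], [0.10000000149011612, 126.69999694824219], [43.20000076293945, 142.8000030517578], [31.200000762939453, 174.6999969482422]]
4 [ 291  129   88   48 2487] ((334.5, 152.5), (47.0, 87.0), 90.0) [[291.0, 129.0], [378.0, 129.0], [378.0, 176.0], [291.0, 176.0]]
5 [409 141  36  37 958] ((426.50006103515625, 159.00001525878906), (28.991374969482422, 38.890869140625), 45.0) [[402.5, 162.5], [430.0, 135.0], [450.5, 155.5], [423.0, 183.0]]
6 [ 561  151   79  114 7170] ((600.0, 207.5), (113.0, 78.0), 90.0) [[561.0, 151.0], [639.0, 15
[... 949 characters left out ...]
  151 3224] ((39.15369415283203, 309.45916748046875), (150.019775390625, 74.23016357421875), 86.42366790771484) [[-2.5999999046325684, 236.89999389648438], [71.5, 232.3000030517578], [80.9000015258789, 382.0], [6.800000190734863, 386.6000061035156]]
[[0.5479, 0.6613, 0.004], [0.5562, 0.5074, 0.004], [0.2546, 0.4652, 0.004], [0.248, 0.6112, 0.004]]
(340, 262) 0.9880867
[ 0.48440683 -0.05531101  0.06810842]
(425, 278) 0.98309183
[ 0.45115065 -0.22259341  0.07038381]
(398, 270) 1.0256977
[ 0.46886731 -0.17746516  0.02942624]
(330, 238) 0.9898142
[ 0.53162735 -0.03592212  0.07492114]
(440, 290) 0.973386
[ 0.42755339 -0.24938051  0.07634135]
(180, 225) 1.0607641
[0.56975017 0.27975826 0.00330329]
```

```bash
true
```

```text
(no output)
```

View pics/topbox.png

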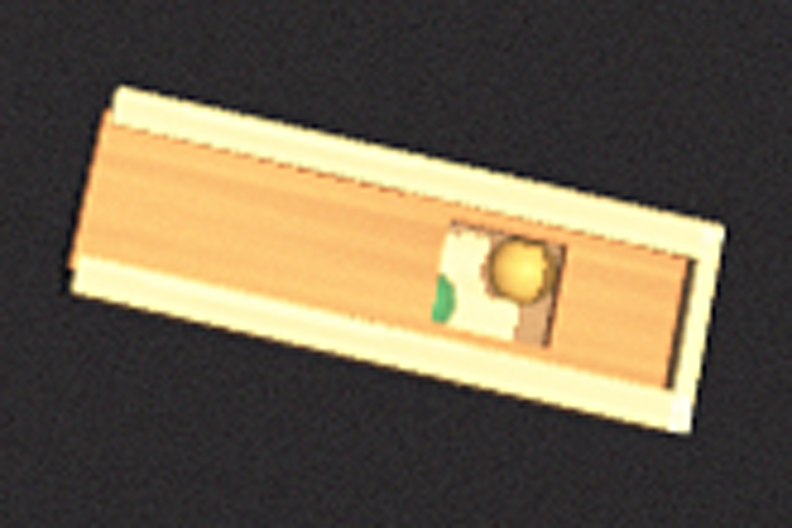

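View pics/scenebox.png

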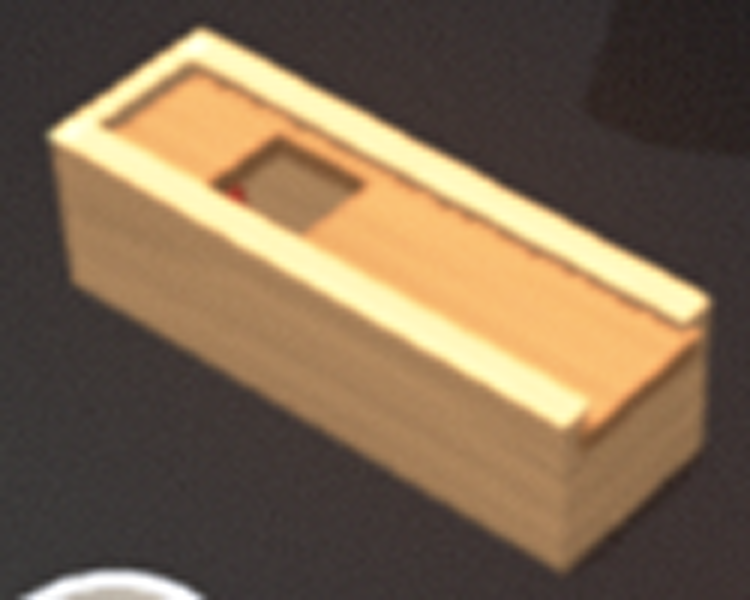

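Run:
```python
from h import *
d=dict(np.load('top0.npz'))
q=lambda a:np.array(a)/4.8-0.4+[295,215]
B=cast(d,q([(120,88),(725,228),(690,433),(72,293)]),.076)
print('box',B.round(4).tolist(),[np.linalg.norm(B[i]-B[i-1]).round(4) for i in range(4)],B.mean(0))
H=cast(d,q([(455,222),(568,245),(547,347),(435,322)]),.068); print('hole',H.round(4).tolist(),H.mean(0),[np.linalg.norm(H[i]-H[i-1]).round(4) for i in range(4)])
e=cast(d,q([(104,112),(70,268)]),.068); print('lid end',e)
L=cast(d,q([(692,258),(668,387)]),.068); print('lid back',L)
ax=(B[0]+B[3]-B[1]-B[2]); ax/=np.linalg.norm(ax); c=B.mean(0); print('yaw',np.degrees(np.arctan2(ax[1],ax[0])))
lat=np.array([-ax[1],ax[0],0])
for n,X in(('hole',H),('end',e),('back',L)): print(n,((X-c)@ax).round(4),((X-c)@lat).round(4))
# depth fit
v,u=np.mgrid[225:315,300:455]; Z=d['depth'][225:315,300:455]
r=np.c_[u.ravel(),v.ravel(),np.ones(u.size)]@np.linalg.inv(d['mtx']).T*Z.ravel()[:,None]
W=(r-d['t'])@d['R']; m=(W[:,2]>.05)&(W[:,2]<.09)
import cv2
R=cv2.minAreaRect((W[m][:,:2]*1000).astype(np.float32)); print('depth rect',R)
mask=cv2.inRange(d['frame'],(0,0,60),(255,255,255))[150:300,80:280]
cn=max(cv2.findContours(mask,0,1)[0],key=cv2.contourArea).reshape(-1,2)+[80,150]
M=cast(d,cn,.004); R=cv2.minAreaRect((M[:,:2]*1000).astype(np.float32)); print('mat',R)
```

```text
box [[0.5418, -0.0153, 0.076], [0.4816, -0.2639, 0.076], [0.3993, -0.2446, 0.076], [0.4581, 0.0054, 0.076]] [np.float64(0.0862), np.float64(0.2558), np.float64(0.0845), np.float64(0.2568)] [ 0.47020182 -0.12959524  0.076     ]
hole [[0.4857, -0.1538, 0.068], [0.4757, -0.2004, 0.068], [0.4343, -0.1897, 0.068], [0.4449, -0.1439, 0.068]] [ 0.46012942 -0.17193207  0.068     ] [np.float64(0.0419), np.float64(0.0476), np.float64(0.0428), np.float64(0.047)]
lid end [[ 0.53273054 -0.00877823  0.068     ]
 [ 0.46850269  0.00604488  0.068     ]]
lid back [[ 0.46981917 -0.25167992  0.068     ]
 [ 0.41756982 -0.23870502  0.068     ]]
yaw 76.57261792147733
hole [-0.0199 -0.0676 -0.0668 -0.0198] [-0.0206 -0.0218  0.021   0.0213]
end [0.132  0.1315] [-0.0328  0.0332]
back [-0.1188 -0.1183] [-0.028   0.0259]
depth rect ((470.4176025390625, -128.13941955566406), (259.58074951171875, 85.3657455444336), 76.46224212646484)
mat ((575.347900390625, 283.7491455078125), (162.4321746826172, 342.2494201660156), 13.738384246826172)
```

```bash
cat >> h.py <<'E'
from scipy.spatial.transform import Rotation as Ro
YAW=np.radians(76.5); AX=np.array([np.cos(YAW),np.sin(YAW),0]); LAT=np.array([-AX[1],AX[0],0]); BOX=np.array([.4703,-.1293,0])
MAT=np.array([.5753,.2837,0]); MYAW=np.radians(103.7)
def tool(s):
    q=s['eef_rot']; return Ro.from_quat([q[1],q[2],q[3],q[0]]).as_matrix(),np.array(s['tool_pos'])
def togo(s,P,yaw):  # P target TCP, yaw=world dir of tool y (mod pi); returns mm in tool axes, deg about tool x
    R,p=tool(s); y=R[:,1]; a=np.arctan2(y[1],y[0]); dw=(yaw-a+np.pi/2)%np.pi-np.pi/2
    return (R.T@(np.array(P)-p)*1000).round(1), np.degrees(dw*np.sign(R[2,0])).round(2)
def inbox(X): X=np.asarray(X)-BOX; return np.array([X@AX,X@LAT,X[2]])*1000
def frombox(x,l,z): return BOX+AX*x/1000+LAT*l/1000+[0,0,z/1000]
def st():
    from cell import env
    s=env.state(); R,p=tool(s); f=np.array(s['force'])
    print('t',round(s['clock'],2),'box',inbox(p).round(1),'F box axes',np.array([f@AX,f@LAT,f[2]]).round(1),'T',np.round(s['ft_torque'],2),'w',round(s['width']*1000,1))
    print('toolx',R[:,0].round(4),'tooly yaw',np.degrees(np.arctan2(R[1,1],R[0,1])).round(2),'q',np.round(s['joints'],2))
    return s
E
python3 - <<'E'
from h import *
s=st(); print(tool(s)[0].round(3))
print(togo(s,frombox(-43.5,0,250),YAW+np.pi/2))
E
```

```text
t 0.1 box [-406.1  175.6  303.3] F box axes [ 0.  -0.2 -0.2] T [-0.01  0.01 -0.03] w 85.4
toolx [-3.0e-04  1.3e-03 -1.0e+00] tooly yaw -67.04 q [-1.32  0.34  1.52  0.    1.28 -0.15]
[[-0.     0.39  -0.921]
 [ 0.001 -0.921 -0.39 ]
 [-1.    -0.001 -0.   ]]
(array([  53.6, -187.2, -356.7]), np.float64(-53.54))
```

Request:
jog_arm --rows '[[[0,-17,-33,-5],[5,-34,-66,-10],[10,-51,-99,-15],[15,-68,-132,-20],[20,-85,-165,-25],[25,-102,-198,-30],[30,-119,-231,-35],[35,-136,-264,-40],[42,-155,-300,-46],[48,-175,-335,-51],[53.5,-187,-356.5,-53.5],[53.5,-187,-356.5,-53.5]]]' --gripper 1 --grip_force 20

```text
clock: 1.3
tool_pos: [0.461, -0.1693, 0.2491]
eef_rot: [0.438, 0.555, 0.44, -0.554]
force: [-0.8, -0.6, 0.5]
width: 0.0001
```

Run:
```python
from h import *
from cell import cams
s=st(); d=cams.read_camera('wrist'); np.savez('w1.npz',s=0,q=s['eef_rot'],p=s['tool_pos'],**d)
cv2.imwrite('pics/w1.png',d['frame']); print(d['mtx'],d['hand_eye'])
```

```text
t 1.3 box [-4.100e+01 -2.000e-01  2.491e+02] F box axes [-0.8  0.6  0.5] T [0.02 0.01 0.  ] w 0.1
toolx [-0.0018  0.0029 -1.    ] tooly yaw -13.27 q [-0.51  0.34  1.7   0.    1.11 -0.28]
[[350.89743374   0.         320.45195491]
 [  0.         350.89743374 202.98711564]
 [  0.           0.           1.        ]] [[-9.41606173e-04 -3.04976685e-01  9.52359352e-01 -6.96707817e-02]
 [ 9.99999554e-01 -3.58710769e-04  8.73837518e-04  6.80430195e-05]
 [ 7.51214866e-05  9.52359750e-01  3.04976887e-01 -7.76904394e-02]
 [ 0.00000000e+00  0.00000000e+00  0.00000000e+00  1.00000000e+00]]
```

View pics/w1.png

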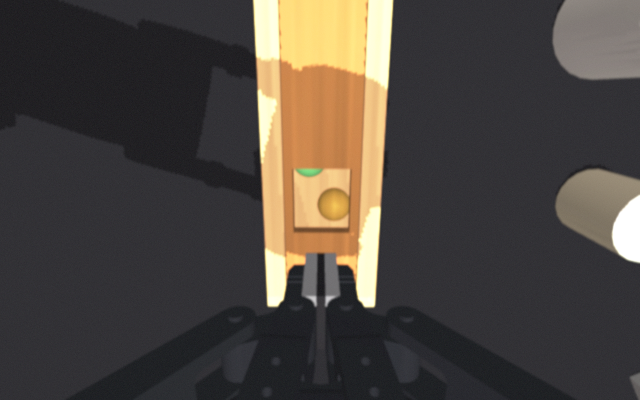

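```bash
cat >> h.py <<'E'
def wcast(f,uv,z):
    d=dict(np.load(f)); q=d['q']; T=np.eye(4); T[:3,:3]=Ro.from_quat([q[1],q[2],q[3],q[0]]).as_matrix(); T[:3,3]=d['p']
    M=np.linalg.inv(T@d['hand_eye']); return cast(dict(mtx=d['mtx'],R=M[:3,:3],t=M[:3,3]),uv,z)
E
python3 - <<'E'
from h import *
b=lambda uv,z:np.array([inbox(x) for x in wcast('w1.npz',uv,z)]).round(1).tolist()
print('hole',b([(293.5,168.5),(350,168.5),(351,228),(294,228)],.068))
f=np.load('w1.npz')['frame']; g=f.max(2).astype(int)
for r in(20,100,150,200,260,300):
    x=np.where(g[r,230:420]>70)[0]+230
    L,Rr=x[0]-.5,x[-1]+.5; print(r,L,Rr,b([(L,r),(Rr,r)],.076))
E
```

```text
hole [[-17.0, 19.6, 68.0], [-16.8, -21.5, 68.0], [-63.3, -23.6, 68.0], [-63.5, 20.1, 68.0]]
20 252.5 392.5 [[78.8, 42.7, 76.0], [79.1, -44.5, 76.0]]
100 256.5 387.5 [[31.0, 42.7, 76.0], [31.3, -44.4, 76.0]]
150 258.5 384.5 [[-2.3, 43.0, 76.0], [-1.9, -44.3, 76.0]]
200 261.5 381.5 [[-38.6, 42.6, 76.0], [-38.2, -44.3, 76.0]]
260 263.5 378.5 [[-86.7, 43.3, 76.0], [-86.3, -44.7, 76.0]]
300 265.5 375.5 [[-121.9, 43.3, 76.0], [-121.5, -44.3, 76.0]]
```

Run:
```python
from h import *
s=st(); print(tool(s)[0].round(3)); print(togo(s,frombox(-42,-.5,123),YAW+np.pi/2))
```

```text
t 1.35 box [-4.250e+01  1.000e-01  2.495e+02] F box axes [0.4 0.4 0. ] T [-0.02  0.02 -0.05] w -0.0
toolx [-0.0018  0.002  -1.    ] tooly yaw -13.39 q [-0.51  0.33  1.7   0.    1.11 -0.28]
[[-0.002  0.973 -0.232]
 [ 0.002 -0.232 -0.973]
 [-1.    -0.002 -0.002]]
(array([126.5,   0.9,  -0.3]), np.float64(0.11))
```

Request:
jog_arm --rows '[[[20,1,-0.3,0.1],[45,1,-0.3,0.1],[70,1,-0.3,0.1],[90,1,-0.3,0.1],[105,1,-0.3,0.1],[115,1,-0.3,0.1],[122,1,-0.3,0.1],[126.5,1,-0.3,0.1],[126.5,1,-0.3,0.1]]]'

```text
clock: 2.25
tool_pos: [0.461, -0.1705, 0.1229]
eef_rot: [-0.437, -0.555, -0.439, 0.555]
force: [0.1, -0.2, -0.2]
width: -0.0001
```

Run:
```python
from h import *
s=st(); print(tool(s)[0].round(4)); print(togo(s,frombox(92,-.5,123),YAW+np.pi/2))
```

```text
t 2.25 box [-42.2  -0.6 122.9] F box axes [-0.1 -0.1 -0.2] T [ 0.01 -0.02  0.  ] w -0.1
toolx [-0.002   0.0021 -1.    ] tooly yaw -13.51 q [-0.51  0.51  1.84  0.    0.79 -0.28]
[[-0.002   0.9723 -0.2337]
 [ 0.0021 -0.2337 -0.9723]
 [-1.     -0.0024 -0.0016]]
(array([ 1.000e-01, -1.000e-01, -1.342e+02]), np.float64(-0.01))
```

Request:
jog_arm --rows '[[[0,0,-5,0],[0,0,-9,0],[0,0,-11,0],[0,0,-13,0],[0,0,-15,0],[0,0,-17,0],[0,0,-19,0],[0,0,-21,0],[0,0,-23,0],[0,0,-25,0]]]'

```text
clock: 3.25
tool_pos: [0.4669, -0.1461, 0.1229]
eef_rot: [-0.437, -0.555, -0.439, 0.555]
force: [-0.2, -1.2, 1.0]
width: 0.0003
```

Run:
```python
from h import *
s=st();  print(togo(s,frombox(92,-.5,123),YAW+np.pi/2))
```

```text
t 3.25 box [-17.1  -0.6 122.9] F box axes [-1.2 -0.   1. ] T [-0.2   0.05  0.03] w 0.3
toolx [-0.0019  0.002  -1.    ] tooly yaw -13.51 q [-0.46  0.51  1.84  0.    0.79 -0.23]
(array([ 1.000e-01, -2.000e-01, -1.091e+02]), np.float64(-0.01))
```

Request:
jog_arm --rows '[[[0,0,-3,0],[0,0,-7,0],[0,0,-12,0],[0,0,-17,0],[0,0,-22,0],[0,0,-27,0],[0,0,-32,0],[0,0,-37,0],[0,0,-42,0],[0,0,-47,0],[0,0,-52,0],[0,0,-55,0]]]'

```text
clock: 4.45
tool_pos: [0.4798, -0.0921, 0.1229]
eef_rot: [-0.437, -0.555, -0.439, 0.555]
force: [-0.8, -1.2, -0.4]
width: -0.0002
```

Request:
jog_arm --rows '[[[0,0,-3,0],[0,0,-7,0],[0,0,-12,0],[0,0,-17,0],[0,0,-22,0],[0,0,-27,0],[0,0,-32,0],[0,0,-37,0],[0,0,-42,0],[0,0,-47,0],[0,0,-51,0],[0,0,-53,0]]]'

```text
clock: 5.65
tool_pos: [0.4923, -0.0402, 0.1231]
eef_rot: [-0.437, -0.555, -0.439, 0.555]
force: [0.2, -0.6, 1.1]
width: 0.0001
```

Run:
```python
from h import *
s=st();  print(togo(s,frombox(92,-.5,123),YAW+np.pi/2))
from cell import cams
d=cams.read_camera('top'); np.savez('top1.npz',**d); cv2.imwrite('pics/top1.png',d['frame'])
```

```text
t 5.65 box [ 91.8  -0.6 123.1] F box axes [-0.5 -0.3  1.1] T [-0.14  0.12 -0.01] w 0.1
toolx [-0.002  0.002 -1.   ] tooly yaw -13.48 q [-0.24  0.52  1.83  0.    0.8  -0.  ]
(array([ 0.1, -0.1, -0.2]), np.float64(0.02))
```

View pics/top1.png

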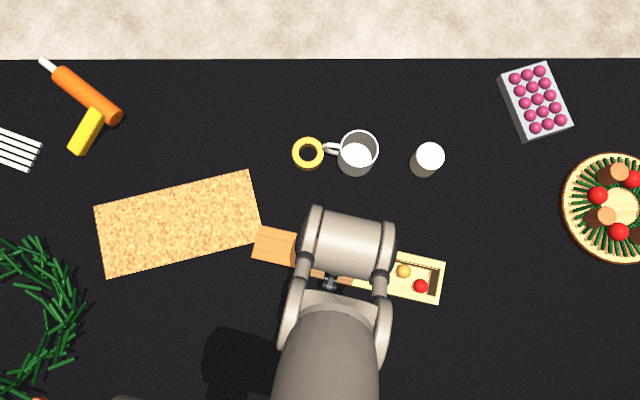

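Request:
jog_arm --rows '[[[0,0,5,0],[-10,0,5,0],[-40,0,5,0],[-75,0,0,0],[-95,0,-20,0],[-95,0,-45,0],[-95,0,-60,0],[-95,0,-60,0]]]'

```text
clock: 6.5
tool_pos: [0.5064, 0.0193, 0.2183]
eef_rot: [-0.437, -0.555, -0.44, 0.555]
force: [-0.0, -0.5, -0.1]
width: -0.0003
```

Request:
jog_arm --rows '[[[0,0,0,0],[0,0,0,0],[0,0,0,0],[0,0,0,0],[0,0,0,0]]]' --gripper -1

```text
clock: 7.0
tool_pos: [0.5064, 0.0189, 0.2182]
eef_rot: [-0.437, -0.555, -0.439, 0.555]
force: [0.4, -0.0, -0.2]
width: 0.072
```

Run:
```python
from h import *
from cell import cams
s=st(); d=cams.read_camera('wrist'); np.savez('w2.npz',q=s['eef_rot'],p=s['tool_pos'],**d)
cv2.imwrite('pics/w2.png',d['frame'])
```

```text
t 7.0 box [152.5  -0.5 218.2] F box axes [ 0.1 -0.4 -0.2] T [-0.03 -0.02  0.04] w 72.0
toolx [-0.0024  0.0024 -1.    ] tooly yaw -13.39 q [-0.12  0.4   1.7   0.    1.05  0.12]
```

View pics/w2.png

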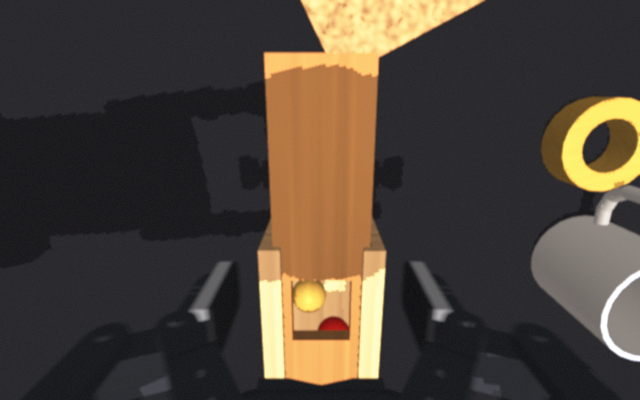

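Run:
```python
from h import *
b=lambda uv,z:np.array([inbox(x) for x in wcast('w2.npz',uv,z)]).round(1).tolist()
f=np.load('w2.npz')['frame']; g=f[...,2].astype(float)
for r in(70,90,110,130,150,200,215):
    row=g[r-2:r+3].mean(0); x=np.arange(230,420); dr=np.diff(row)
    def edge(a,c): i=np.arange(a,c); t=.5*(row[a]+row[c]); k=[j for j in i if (row[j]-t)*(row[j+1]-t)<=0][0]; return k+(t-row[k])/(row[k+1]-row[k])
    L,Rr=edge(258,280),edge(364,390); P=b([(L,r),(Rr,r)],.068); print(r,round(L,1),round(Rr,1),P,'w',P[0][1]-P[1][1],'mid',(P[0][1]+P[1][1])/2)
print(b([(265,53),(379,53)],.068),'hole',b([(293,331),(349,331)],.068))
print('lips end',b([(260,250),(280,250),(362,250),(385,250)],.076))
R,p=tool(dict(eef_rot=np.load('w2.npz')['q'],tool_pos=np.load('w2.npz')['p'])); print('tip axis',inbox(p+.066*R[:,0]))
```

```text
70 263.6 378.3 [[242.0, 33.2, 68.0], [242.1, -34.1, 68.0]] w 67.30000000000001 mid -0.4499999999999993
90 264.9 376.9 [[230.8, 33.0, 68.0], [230.9, -33.9, 68.0]] w 66.9 mid -0.4499999999999993
110 265.8 376.0 [[219.2, 33.0, 68.0], [219.4, -33.9, 68.0]] w 66.9 mid -0.4499999999999993
130 266.8 375.1 [[207.3, 32.9, 68.0], [207.4, -33.9, 68.0]] w 66.8 mid -0.5
150 267.7 374.2 [[194.9, 32.9, 68.0], [195.1, -34.0, 68.0]] w 66.9 mid -0.5500000000000007
200 269.7 371.9 [[162.1, 33.0, 68.0], [162.2, -34.1, 68.0]] w 67.1 mid -0.5500000000000007
215 270.2 371.6 [[151.6, 33.1, 68.0], [151.8, -34.3, 68.0]] w 67.4 mid -0.5999999999999979
[[251.2, 32.0, 68.0], [251.3, -34.1, 68.0]] hole [[60.0, 19.9, 68.0], [60.2, -21.7, 68.0]]
lips end [[129.9, 39.7, 76.0], [129.9, 26.4, 76.0], [130.0, -27.9, 76.0], [130.1, -43.1, 76.0]]
tip axis [152.66484219  -0.29931964 152.18578725]
```

Run:
```python
from h import *
s=st(); print(togo(s,frombox(147,-.7,124),YAW+np.pi/2))
```

```text
t 7.05 box [152.7  -0.5 218.2] F box axes [-0.2 -0.2 -0.1] T [-0.02 -0.02 -0.04] w 79.4
toolx [-0.0023  0.0024 -1.    ] tooly yaw -13.39 q [-0.11  0.4   1.7   0.    1.05  0.12]
(array([94.2,  0.5,  5.8]), np.float64(0.11))
```

Request:
jog_arm --rows '[[[10,0.4,5.8,0.1],[25,0.4,5.8,0.1],[40,0.4,5.8,0.1],[55,0.4,5.8,0.1],[68,0.4,5.8,0.1],[78,0.4,5.8,0.1],[85,0.4,5.8,0.1],[90,0.4,5.8,0.1],[94,0.4,5.8,0.1],[94,0.4,5.8,0.1]]]' --gripper -1

```text
clock: 8.05
tool_pos: [0.5052, 0.0135, 0.1239]
eef_rot: [-0.437, -0.555, -0.439, 0.555]
force: [0.3, 1.0, -0.6]
width: 0.0855
```

Run:
```python
from h import *
from cell import cams
s=st(); d=cams.read_camera('wrist'); np.savez('w3.npz',q=s['eef_rot'],p=s['tool_pos'],**d)
cv2.imwrite('pics/w3.png',d['frame'])
```

```text
t 8.05 box [147.   -0.6 123.9] F box axes [ 1.  -0.  -0.6] T [-0.02  0.03  0.04] w 85.5
toolx [-0.0026  0.0025 -1.    ] tooly yaw -13.49 q [-0.13  0.53  1.8   0.    0.82  0.11]
```

View pics/w3.png

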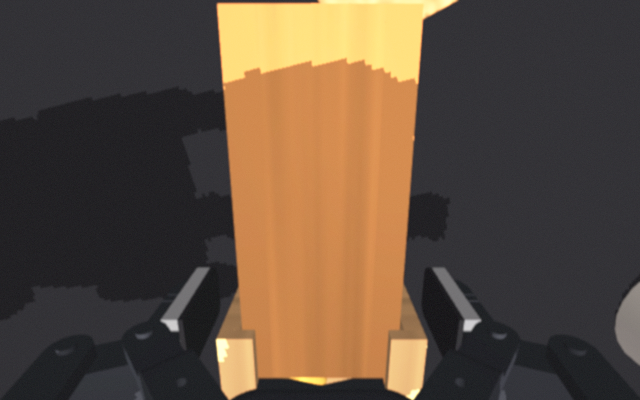

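Request:
jog_arm --rows '[[[0,0,0,0],[0,0,0,0],[0,0,0,0],[0,0,0,0]]]' --gripper -0.61 --grip_force 20

```text
clock: 8.5
tool_pos: [0.5054, 0.0135, 0.1245]
eef_rot: [0.437, 0.555, 0.439, -0.555]
force: [-0.0, -0.5, 0.1]
width: 0.0689
```

Run:
```python
from h import *
from cell import cams
s=st(); d=cams.read_camera('wrist'); np.savez('w4.npz',q=s['eef_rot'],p=s['tool_pos'],**d)
cv2.imwrite('pics/w4.png',cv2.resize(d['frame'][200:400,120:520],None,fx=2,fy=2))
```

```text
t 8.5 box [147.1  -0.8 124.5] F box axes [-0.5 -0.1  0.1] T [-0.01  0.03 -0.01] w 68.9
toolx [-0.0018  0.0024 -1.    ] tooly yaw -13.49 q [-0.13  0.53  1.8   0.    0.82  0.11]
```

View pics/w4.png

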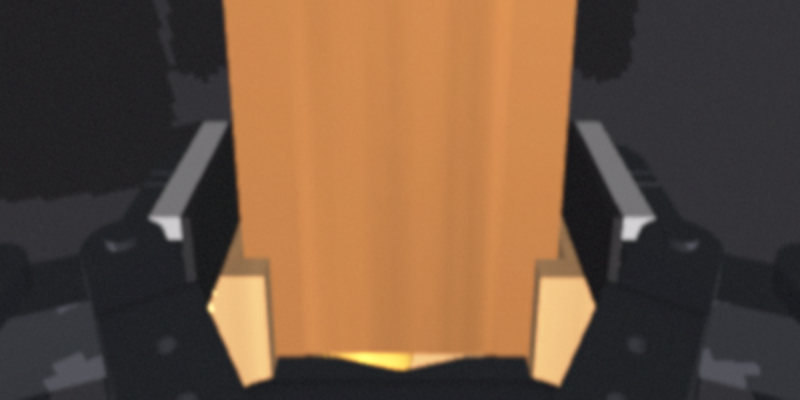

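Run:
```python
from h import *
d=dict(np.load('w4.npz')); D=d['depth']
K=np.linalg.inv(d['mtx'])
for r in (256,258,260,262,264,266,270,280,290,300,305):
    o=[]
    for c in range(190,236,5):
        z=D[r,c]; P=(d['hand_eye']@np.r_[K@[c,r,1]*z,1])[:3]*1000; o.append(tuple(int(v) for v in P.round()))
    print(r,o)
```

```text
256 [(125, -80, 19), (125, -77, 19), (124, -73, 18), (125, -70, 19), (126, -68, 19), (124, -64, 18), (126, -62, 19), (125, -58, 19), (125, -55, 18), (125, -52, 19)]
258 [(124, -80, 20), (124, -76, 20), (124, -73, 20), (124, -70, 20), (125, -67, 20), (127, -65, 21), (125, -61, 20), (124, -58, 20), (125, -55, 20), (124, -52, 20)]
260 [(125, -80, 21), (126, -77, 22), (126, -74, 22), (125, -71, 21), (126, -68, 22), (125, -64, 21), (125, -62, 22), (62, -40, -11), (63, -38, -10), (62, -35, -11)]
262 [(125, -80, 23), (125, -77, 23), (125, -74, 23), (126, -71, 23), (125, -68, 23), (125, -65, 23), (124, -61, 23), (60, -39, -11), (60, -37, -11), (60, -35, -11)]
264 [(126, -80, 24), (124, -77, 24), (124, -74, 24), (126, -71, 24), (126, -68, 25), (125, -65, 24), (58, -41, -11), (59, -39, -10), (59, -37, -11), (58, -34, -11)]
266 [(126, -81, 26), (125, -77, 25), (126, -74, 26), (126, -71, 26), (125, -68, 26), (124, -65, 25), (57, -40, -11), (56, -38, -11), (57, -36, -11), (57, -34, -11)]
270 [(125, -80, 28), (125, -78, 28), (126, -75, 29), (125, -71, 28), (125, -68, 29), (125, -65, 28), (53, -39, -11), (54, -37, -11), (54, -36, -10), (57, -34, -9)]
280 [(124, -81, 35), (124, -78, 35), (53, -48, -6), (53, -45, -6), (53, -43, -7), (46, -39, -11), (46, -37, -10), (45, -35, -11), (47, -34, -10), (54, -34, -6)]
290 [(125, -82, 42), (45, -46, -7), (46, -45, -7), (38, -40, -11), (39, -39, -10), (39, -37, -11), (39, -35, -11), (41, -34, -9), (47, -34, -6), (55, -34, -1)]
300 [(40, -47, -6), (39, -45, -6), (32, -40, -11), (32, -39, -11), (32, -37, -11), (32, -35, -11), (34, -34, -10), (39, -34, -6), (46, -34, -2), (53, -34, 2)]
305 [(37, -46, -6), (37, -44, -6), (29, -39, -11), (30, -38, -11), (30, -36, -11), (29, -34, -11), (34, -34, -8), (39, -34, -5), (45, -34, -1), (54, -35, 5)]
```

Run:
```python
from h import *
d=dict(np.load('w4.npz')); f=d['frame'][235:345,180:290]
cv2.imwrite('pics/w4z.png',cv2.resize(cv2.convertScaleAbs(f,alpha=1.8,beta=20),None,fx=5,fy=5,interpolation=cv2.INTER_NEAREST))
```

```text
(no output)
```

View pics/w4z.png

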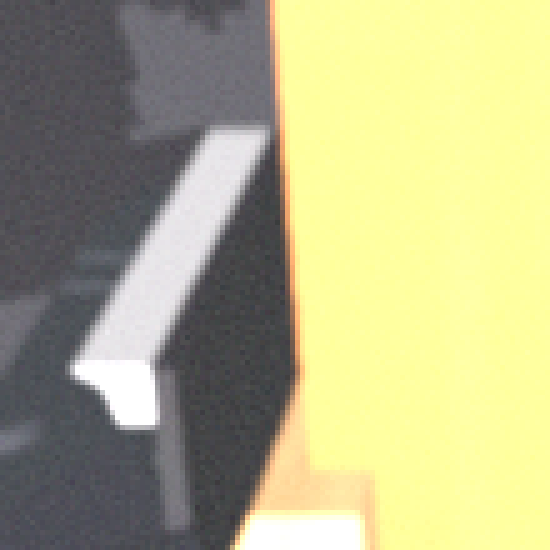

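Request:
jog_arm --rows '[[[1,0,0,0],[2.2,0,0,0],[2.2,0,0,0]]]'

```text
clock: 8.85
tool_pos: [0.5053, 0.0135, 0.122]
eef_rot: [-0.437, -0.555, -0.439, 0.555]
force: [1.4, 0.4, 0.0]
width: 0.0687
```

Request:
jog_arm --rows '[[[0,0,0,0],[0,0,0,0],[0,0,0,0]]]' --gripper -0.58

```text
clock: 9.15
tool_pos: [0.5053, 0.0135, 0.122]
eef_rot: [-0.437, -0.555, -0.439, 0.555]
force: [0.2, -0.2, -0.2]
width: 0.0673
```

Run:
```python
from h import *
st()
```

```text
t 9.15 box [147.   -0.7 122. ] F box axes [-0.1 -0.2 -0.2] T [ 0.   -0.02  0.01] w 67.3
toolx [-0.0022  0.0024 -1.    ] tooly yaw -13.49 q [-0.13  0.53  1.8   0.    0.81  0.11]
```

Request:
jog_arm --rows '[[[0,0,0,0],[0,0,0,0],[0,0,0,0],[0,0,0,0]]]' --gripper -0.5 --grip_force 25

```text
clock: 9.55
tool_pos: [0.5053, 0.0135, 0.1222]
eef_rot: [-0.437, -0.555, -0.439, 0.555]
force: [-1.6, -0.6, 4.8]
width: 0.0662
```

Run:
```python
from h import *
s=st(); print(togo(s,frombox(200,-.7,123),YAW+np.pi/2))
```

```text
t 9.55 box [147.   -0.7 122.2] F box axes [-1.   1.4  4.8] T [-0.01  0.26 -0.01] w 66.2
toolx [-0.002   0.0023 -1.    ] tooly yaw -13.48 q [-0.13  0.53  1.8   0.    0.81  0.11]
(array([ -0.7,   0. , -53. ]), np.float64(0.02))
```

Request:
jog_arm --rows '[[[-0.3,0,0,0],[-0.6,0,0,0],[-0.6,0,0,0]]]'

```text
clock: 9.85
tool_pos: [0.5052, 0.0135, 0.1225]
eef_rot: [-0.437, -0.555, -0.439, 0.555]
force: [-0.1, 0.8, -1.5]
width: 0.0662
```

Run:
```python
from h import *
s=st()
```

```text
t 9.85 box [147.   -0.6 122.5] F box axes [ 0.8  0.3 -1.5] T [0.07 0.09 0.03] w 66.2
toolx [-0.0025  0.0024 -1.    ] tooly yaw -13.49 q [-0.13  0.53  1.8   0.    0.81  0.11]
```

Request:
jog_arm --rows '[[[-0.5,0,-1,0],[-0.5,0,-3,0],[-0.5,0,-6,0],[-0.5,0,-10,0],[-0.5,0,-14,0],[-0.5,0,-18,0],[-0.5,0,-21,0],[-0.5,0,-23,0],[-0.5,0,-23,0]]]'

```text
clock: 10.75
tool_pos: [0.5106, 0.0362, 0.123]
eef_rot: [-0.437, -0.555, -0.439, 0.555]
force: [-0.1, 0.6, -2.3]
width: 0.0663
```

Run:
```python
from h import *
s=st()
```

```text
t 10.75 box [170.4  -0.6 123. ] F box axes [ 0.6  0.3 -2.3] T [ 0.13 -0.05 -0.01] w 66.3
toolx [-0.0024  0.0025 -1.    ] tooly yaw -13.46 q [-0.08  0.54  1.78  0.    0.82  0.15]
```

Request:
jog_arm --rows '[[[0,0,-2,0],[0,0,-6,0],[0,0,-11,0],[0,0,-16,0],[0,0,-21,0],[0,0,-26,0],[0,0,-31,0],[0,0,-36,0],[0,0,-41,0],[0,0,-45,0],[0,0,-47,0],[0,0,-47,0]]]'

```text
clock: 11.95
tool_pos: [0.5216, 0.0822, 0.1231]
eef_rot: [-0.437, -0.555, -0.439, 0.555]
force: [0.9, -0.1, -2.4]
width: 0.0663
```

Run:
```python
from h import *
s=st(); print(togo(s,frombox(285,-.6,123),YAW+np.pi/2))
```

```text
t 11.95 box [217.6  -0.5 123.1] F box axes [ 0.1 -0.9 -2.4] T [0.14 0.02 0.01] w 66.3
toolx [-0.0023  0.0026 -1.    ] tooly yaw -13.45 q [0.01 0.56 1.73 0.   0.85 0.24]
(array([  0.3,   0.1, -67.4]), np.float64(0.05))
```

Request:
jog_arm --rows '[[[0,0,-3,0],[0,0,-8,0],[0,0,-14,0],[0,0,-20,0],[0,0,-26,0],[0,0,-32,0],[0,0,-38,0],[0,0,-44,0],[0,0,-51,0],[0,0,-59,0],[0,0,-66,0],[0,0,-68,0]]]'

```text
clock: 13.15
tool_pos: [0.5376, 0.1493, 0.1233]
eef_rot: [0.437, 0.555, 0.439, -0.555]
force: [0.9, 1.3, -0.6]
width: 0.066
```

Run:
```python
from h import *
from cell import cams
s=st()
d=cams.read_camera('top'); np.savez('top2.npz',**d); cv2.imwrite('pics/top2.png',d['frame'])
d=cams.read_camera('scene'); cv2.imwrite('pics/scene2.png',d['frame'])
d=cams.read_camera('wrist'); np.savez('w5.npz',q=s['eef_rot'],p=s['tool_pos'],**d); cv2.imwrite('pics/w5.png',d['frame'])
```

```text
t 13.15 box [286.6  -0.4 123.3] F box axes [ 1.5 -0.5 -0.6] T [ 0.   -0.01  0.01] w 66.0
toolx [-0.0019  0.0028 -1.    ] tooly yaw -13.4 q [0.13 0.6  1.65 0.   0.89 0.36]
```

View pics/scene2.png

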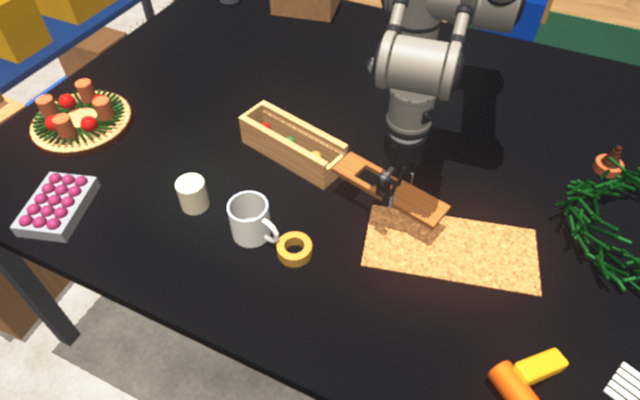

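View pics/w5.png

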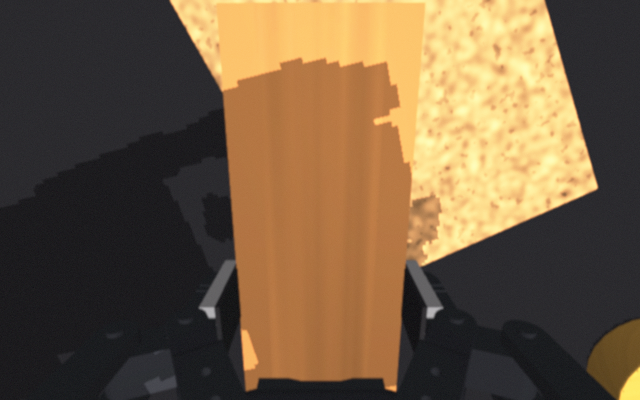

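Run:
```python
from h import *
s=st(); print([inbox(x).round(1) for x in wcast('w5.npz',[(219,3.5),(424,3.5)],.0688)], [inbox(x).round(1) for x in wcast('w3.npz',[(219,3.5),(421,3.5)],.068)])
m=np.array([np.cos(MYAW),np.sin(MYAW),0])
print(togo(s,MAT+m*.019+[0,0,.150],MYAW+np.pi/2))
# refine mat with current top/ scene? 
d=dict(np.load('scene0.npz')); hsv=cv2.cvtColor(d['frame'],cv2.COLOR_BGR2HSV)
k=cv2.inRange(d['frame'],(0,0,70),(255,255,255)); k[:200]=0;k[295:]=0;k[:,:358]=0;k[:,545:]=0
cn=max(cv2.findContours(k,0,1)[0],key=cv2.contourArea).reshape(-1,2)
M=cast(d,cn,.004); print(cv2.minAreaRect((M[:,:2]*1000).astype(np.float32)))
b=cast(d,[[0,0]],0)
```

```text
t 13.3 box [285.8  -0.4 123.2] F box axes [ 0.1  0.9 -1. ] T [ 0.    0.02 -0.  ] w 66.1
toolx [-0.0024  0.0026 -1.    ] tooly yaw -13.43 q [0.13 0.6  1.65 0.   0.89 0.36]
[array([390.5,  31.7,  68.8]), array([390.6, -32.9,  68.8])] [array([251.2,  31.8,  68. ]), array([251.2, -32.6,  68. ])]
(array([ -26.5,   -3.3, -157.3]), np.float64(-27.13))
((568.8291015625, 280.6083984375), (234.986328125, 372.1231384277344), 25.5163631439209)
```

Request:
jog_arm --rows '[[[-8,0,0,0],[-18,0,-3,0],[-26,0,-10,-1],[-27,0,-20,-3],[-27,-0.5,-34,-6],[-27,-1,-50,-9],[-27,-1.5,-66,-12],[-27,-2,-82,-15],[-27,-2.5,-98,-18],[-27,-3,-114,-21],[-27,-3,-130,-24],[-27,-3,-142,-26]]]'

```text
clock: 14.5
tool_pos: [0.5676, 0.2889, 0.1504]
eef_rot: [0.551, 0.441, 0.554, -0.441]
force: [-0.3, -0.2, -0.1]
width: 0.0664
```

Request:
jog_arm --rows '[[[0,0,-10,-1],[0,0,-14,-1],[0,0,-14,-1]]]'

```text
clock: 14.8
tool_pos: [0.5641, 0.303, 0.1503]
eef_rot: [0.555, 0.436, 0.558, -0.436]
force: [-0.0, -0.6, -2.2]
width: 0.0659
```

Run:
```python
from h import *
from cell import cams
s=st()
m=np.array([np.cos(MYAW),np.sin(MYAW),0])
print(togo(s,MAT+m*.0197+[0,0,.073],MYAW+np.pi/2))
d=cams.read_camera('wrist'); np.savez('w6.npz',q=s['eef_rot'],p=s['tool_pos'],**d); cv2.imwrite('pics/w6.png',d['frame'])
```

```text
t 14.8 box [442.3   9.7 150.3] F box axes [-0.6 -0.1 -2.2] T [-0.01 -0.02 -0.04] w 65.9
toolx [-0.0029  0.0024 -1.    ] tooly yaw 13.85 q [0.37 0.69 1.37 0.   1.08 0.13]
(array([77.2,  6.5,  2. ]), np.float64(0.15))
```

View pics/w6.png

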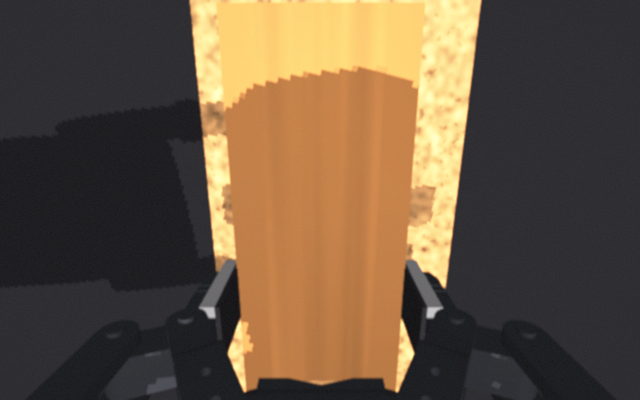

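Run:
```python
from h import *
f=np.load('w6.npz')['frame'].max(2)
m=np.array([np.cos(MYAW),np.sin(MYAW),0]); l=np.array([-m[1],m[0],0])
for r in(10,60,100,150,180,250):
    x=np.where(f[r,185:490]>90)[0]+185; P=wcast('w6.npz',[(x[0]-.5,r),(x[-1]+.5,r)],.004)-MAT
    print(r,x[0],x[-1],(P@m*1000).round(1),(P@l*1000).round(1))
```

```text
10 190 480 [141.6 141.9] [ 79.  -81.1]
60 194 474 [116.  116.4] [ 79.5 -81.3]
100 199 469 [94.  94.4] [ 78.9 -81.3]
150 203 463 [64.4 64.9] [ 79.5 -81.5]
180 206 459 [45.4 45.9] [ 79.5 -81.3]
250 213 450 [-3.2 -2.7] [ 79.4 -81.2]
```

Request:
jog_arm --rows '[[[5,3,1,0.1],[15,7.2,2,0.1],[28,7.2,2,0.1],[41,7.2,2,0.1],[53,7.2,2,0.1],[62,7.2,2,0.1],[69,7.2,2,0.1],[73,7.2,2,0.1],[75.5,7.2,2,0.1],[76.5,7.2,2,0.1],[76.5,7.2,2,0.1]]]'

```text
clock: 15.95
tool_pos: [0.5717, 0.3025, 0.0741]
eef_rot: [0.555, 0.437, 0.557, -0.436]
force: [0.7, -0.2, -1.5]
width: 0.0661
```

Request:
jog_arm --rows '[[[0.5,0,0,0],[1,0,0,0],[1.5,0,0,0],[1.5,0,0,0]]]'

```text
clock: 16.35
tool_pos: [0.5716, 0.3025, 0.0726]
eef_rot: [0.555, 0.437, 0.557, -0.436]
force: [0.6, 0.5, -1.0]
width: 0.0664
```

Run:
```python
from h import *
s=st(); print(s['tool_pos'])
m=np.array([np.cos(MYAW),np.sin(MYAW),0])
print(togo(s,MAT+m*.0197+[0,0,.0705],MYAW+np.pi/2))
```

```text
t 16.35 box [443.5   2.3  72.6] F box axes [ 0.6 -0.5 -1. ] T [ 0.04 -0.    0.  ] w 66.4
toolx [-0.0022  0.0025 -1.    ] tooly yaw 13.73 q [0.37 0.8  1.4  0.   0.94 0.13]
[0.57164911 0.30252116 0.07260829]
(array([ 2.1, -0.9, -0.5]), np.float64(0.03))
```

Request:
jog_arm --rows '[[[0.4,0,0,0],[0.8,0,0,0],[1.2,0,0,0],[1.2,0,0,0]]]'

```text
clock: 16.75
tool_pos: [0.5717, 0.3025, 0.0715]
eef_rot: [0.555, 0.437, 0.557, -0.436]
force: [-0.1, -0.1, -0.2]
width: 0.0664
```

Request:
jog_arm --rows '[[[0.3,0,0,0],[0.6,0,0,0],[0.6,0,0,0]]]'

```text
clock: 17.05
tool_pos: [0.5717, 0.3025, 0.071]
eef_rot: [0.555, 0.437, 0.557, -0.436]
force: [-1.7, -1.5, 0.9]
width: 0.0665
```

Request:
jog_arm --rows '[[[0.2,0,0,0],[0.4,0,0,0],[0.4,0,0,0]]]'

```text
clock: 17.35
tool_pos: [0.5717, 0.3024, 0.0707]
eef_rot: [0.555, 0.437, 0.557, -0.436]
force: [-1.0, -1.3, 1.9]
width: 0.0662
```

Run:
```python
from h import *
s=st(); print(s['tool_pos'])
```

```text
t 17.35 box [443.5   2.2  70.7] F box axes [-1.5  0.7  1.9] T [0.03 0.26 0.02] w 66.2
toolx [-0.0021  0.0025 -1.    ] tooly yaw 13.73 q [0.37 0.8  1.4  0.   0.94 0.13]
[0.57173409 0.30243565 0.07069537]
```

Request:
jog_arm --rows '[[[0,0,0,0],[0,0,0,0],[0,0,0,0]]]' --gripper -0.6

```text
clock: 17.65
tool_pos: [0.5718, 0.3025, 0.0706]
eef_rot: [0.555, 0.437, 0.557, -0.436]
force: [-0.2, -0.1, -1.2]
width: 0.0684
```

Request:
jog_arm --rows '[[[0,0,0,0],[0,0,0,0],[0,0,0,0],[0,0,0,0],[0,0,0,0]]]' --gripper -1

```text
clock: 18.15
tool_pos: [0.5717, 0.3025, 0.0706]
eef_rot: [0.555, 0.437, 0.557, -0.436]
force: [-0.1, 0.3, 0.2]
width: 0.0852
```

Request:
jog_arm --rows '[[[-4,0,0,0],[-15,0,0,0],[-40,0,0,0],[-75,0,0,0],[-110,0,0,0],[-140,0,30,0],[-150,0,65,0],[-150,0,100,0],[-150,0,140,0],[-150,0,180,0],[-150,0,200,0],[-150,0,200,0]]]'

```text
clock: 19.35
tool_pos: [0.6202, 0.1048, 0.2211]
eef_rot: [0.555, 0.438, 0.556, -0.437]
force: [0.3, 0.5, 0.4]
width: 0.0855
```

Run:
```python
from h import *
from cell import cams
s=st()
d=cams.read_camera('top'); np.savez('top3.npz',**d); cv2.imwrite('pics/top3.png',d['frame'])
d=cams.read_camera('scene'); np.savez('scene3.npz',**d);cv2.imwrite('pics/scene3.png',d['frame'])
```

```text
t 19.35 box [262.6 -91.1 221.1] F box axes [ 0.6 -0.2  0.4] T [ 0.01 -0.   -0.  ] w 85.5
toolx [-6.e-04  2.e-03 -1.e+00] tooly yaw 13.5 q [ 0.04  0.6   1.33  0.    1.21 -0.19]
```

View pics/top3.png

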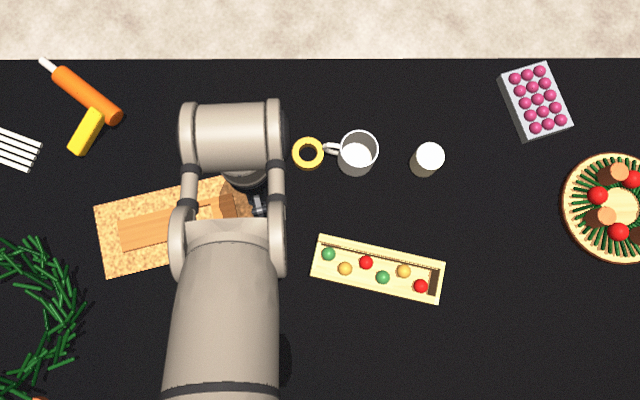

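View pics/scene3.png

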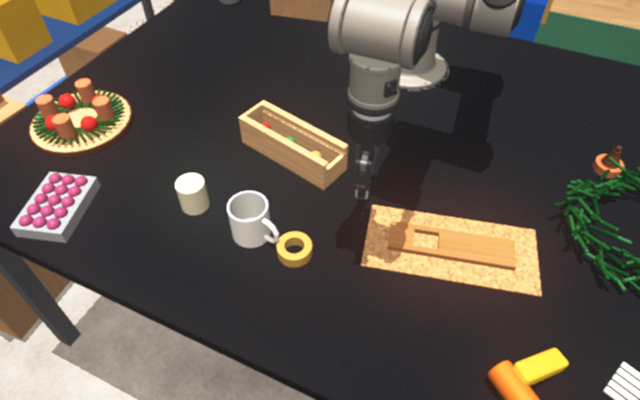

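Request:
jog_arm --rows '[[[-10,-10,25,0],[-20,-30,55,0],[-30,-50,90,0],[-30,-75,125,0],[-30,-95,160,0],[-30,-110,195,0],[-30,-120,225,0],[-30,-120,245,0],[-30,-120,250,0],[-30,-120,250,0]]]'

```text
clock: 20.45
tool_pos: [0.5626, -0.1628, 0.2499]
eef_rot: [0.555, 0.438, 0.557, -0.436]
force: [-0.4, -0.1, 0.5]
width: 0.0856
```

Run:
```python
from h import *
from cell import cams
s=st()
d=cams.read_camera('top'); np.savez('top4.npz',**d); f=d['frame']
cv2.imwrite('pics/top4.png',f); cv2.imwrite('pics/top4m.png',cv2.resize(f[155:295,80:280],None,fx=4,fy=4,interpolation=cv2.INTER_CUBIC))
```

```text
t 20.45 box [-11.  -97.6 249.9] F box axes [-0.2  0.4  0.5] T [ 0.01 -0.02  0.03] w 85.6
toolx [-0.0012  0.0036 -1.    ] tooly yaw 13.68 q [-0.41  0.5   1.43  0.    1.21 -0.65]
```

View pics/top4.png

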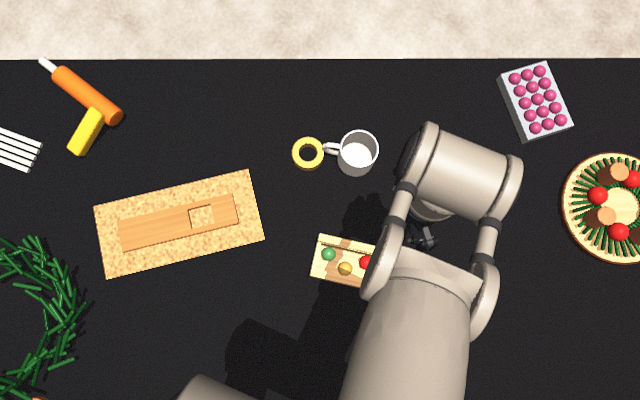

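View pics/top4m.png

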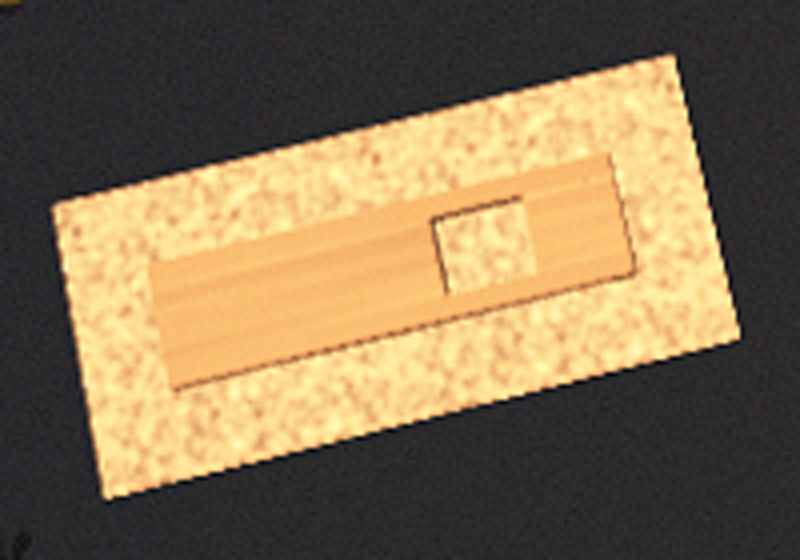

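Run:
```python
from h import *
d=dict(np.load('top4.npz')); q=lambda a:np.array(a)/4-.4+[80,155]
L=cast(d,q([(149,263),(611,154),(636,271),(173,389)]),.016); M=cast(d,q([(53,205),(676,55),(741,338),(104,498)]),.004)
for X in(L,M): a=X[0]+X[3]-X[1]-X[2]; print(X.mean(0).round(4),np.degrees(np.arctan2(a[1],a[0])).round(2),[np.linalg.norm(X[i]-X[i-1]).round(3) for i in range(4)])
v=(L.mean(0)-M.mean(0)); m=np.array([np.cos(MYAW),np.sin(MYAW),0]); print((v@m*1000).round(1),(v@[-m[1],m[0],0]*1000).round(1))
# lid height flatness from depth
D=d['depth']
for uv in [(125,236),(150,229),(175,223),(234,200),(230,215)]:
    k=np.median([d['R'].T@(np.linalg.inv(d['mtx'])@[uv[0]+i,uv[1]+j,1]*D[uv[1]+j,uv[0]+i]-d['t']) for i in(-1,0,1) for j in(-1,0,1)],axis=0); print(uv,k.round(4))
d0=dict(np.load('top0.npz')); print('mug/candle/ribbon diff',[np.abs(d0['frame'][a:b,c:e].astype(int)-d['frame'][a:b,c:e]).mean().round(2) for a,b,c,e in[(125,180,285,382),(138,180,407,448)]])
a=dict(np.load('scene3.npz'))['frame'];b=dict(np.load('scene0.npz'))['frame']; print(np.abs(a[170:270,170:320].astype(int)-b[170:270,170:320]).mean())
```

```text
[0.5751 0.2809 0.016 ] 103.6 [np.float64(0.068), np.float64(0.248), np.float64(0.065), np.float64(0.247)]
[0.5752 0.2826 0.004 ] 103.63 [np.float64(0.159), np.float64(0.341), np.float64(0.159), np.float64(0.34)]
-1.6 0.5
(125, 236) [0.5461 0.3907 0.0146]
(150, 229) [0.5602 0.3388 0.0164]
(175, 223) [0.5723 0.2876 0.0161]
(234, 200) [0.6232 0.1658 0.005 ]
(230, 215) [0.5885 0.1721 0.0151]
mug/candle/ribbon diff [np.float64(2.54), np.float64(81.13)]
1.5688222222222221
```

```bash
python3 -c "
from cell import job; print(job.sign_off())"
```

```text
the job is handed in; nothing more can be done
None
```

The lid is off the box and lying lengthwise, flat, in the middle of the cork mat. I handed the job in at about 20.5 s of the 64 s allowed.

**How it was done:** I drew the lid about half-way out with closed fingers in its hole. I then pinched the protruding side edges about 20 mm from the lid's centre and drew it level and straight until it was clear of the grooves. After carrying it to the mat and turning it, I lowered it until it touched lightly (about 2 N up on the tool), then opened the gripper.

**Forces:** The highest tool force I read was about 5 N, at the moment of pinching, when the closing pads pressed the lid down on the groove floor. I eased it off by raising the tool before drawing on. Forces were read only at the end of each move, so brief peaks in between were not seen.

**Last checks:**
- **Placing:** the lid's centre is within about 2 mm of the mat's centre (1.6 mm along, 0.5 mm across). Its direction matches the mat's within 0.1°.
- **Flatness:** the lid's top reads 15–16 mm high along its length, so it lies flat.
- **Mug, candle and ribbon ring:** unchanged between the first and last scene pictures. In the last top picture the arm hid the candle, so that view does not confirm it.
- **Fingertip reach:** the wrist depth put the fingertips about 3 mm shorter than I had estimated from the data given. I lowered the grip by about 2 mm for this.

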